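# Set up the tamping stand for the next shot

### The job

Set up for the next shot, building the stack from the bottom up: seat the dark steel filter basket in the ring of the round wooden tamping stand, then take the blue dosing funnel off the black dosing cup and fit it over the basket's rim, then stand the wooden-handled tamper through the funnel on the basket's floor. The emptied dosing cup also has to stand upright on the middle of the scale's round steel pan (before or after, as you like). Set everything down rather than dropping it, and leave the red-topped leveler and the milk pitcher where they are.

Things in the scene. Friction and masses are not known exactly. Their poses are not given: they have to be found in the camera images.
- basket: Dark steel filter basket, loose, open at the top, standing upright on the counter. 30 mm high; round body 60 mm outside diameter, rim band 64 mm diameter over the top 5 mm, inside diameter 56 mm; its floor is 3 mm thick. Origin: centre of its underside; z up.
- cup: Black dosing cup, loose, upright, 64 mm outside diameter, 60 mm high, walls 2 mm, with a yellow handle along its own +y to 60 mm from its axis (8 mm bar, 8 to 48 mm above the underside), so grip the cup across its own x. At the start the funnel sits on its rim. Origin: centre of its underside; z up.
- funnel: Blue dosing funnel, loose, 32 mm high, bore 54 mm at its narrowest. Lower 11 mm: collar 78 mm in diameter; from 18 to 32 mm: straight tube 66 mm outside, grip it there. A recess under the collar, 72 mm wide, 8 mm deep, slips over the 64 mm rim of cup or basket: seated, its origin is 22 mm above the basket's (at the start 52 mm above the cup's). Origin: centre of its lower edge; z up.
- tamper: Tamper, loose, standing upright on its steel foot: foot 46 mm diameter and 12 mm high, thin neck, then a wooden handle 29 mm in diameter from 46 to 86 mm above the underside; 92 mm high in all. With its foot on the basket's floor and the funnel fitted, the funnel's top edge is 51 mm above the tamper's underside. Origin: centre of its underside; z up.
- stand: Tamping stand, fixed to the counter: round dark wooden disc 112 mm in diameter, 10 mm thick, with a black rubber ring on it, 90 mm outside and 70 mm inside diameter, standing 8 mm above the wood (18 mm above the counter). Origin: centre of its underside; z up.
- stand_seat (a point): Centre of the wooden floor inside the stand's rubber ring, 10 mm above the counter; the basket stands here.
- scale: Coffee scale, fixed to the counter: black, 110 mm square, 14 mm thick, with a round steel pan 92 mm in diameter on top and a small green display. Origin: centre of its underside; z up.
- scale_pan (a point): Centre of the top of the scale's pan, 18 mm above the counter; the cup goes here.
- leveler: Leveler, loose, not to be used: steel foot 52 mm in diameter, red round top 60 mm in diameter, 32 mm high in all. Origin: centre of its underside; z up.
- pitcher: Aluminium milk pitcher, loose, not to be used: 80 mm in diameter at the foot, 68 mm at the rim, 85 mm high, with a handle along its own +y to 66 mm from its axis. Origin: centre of its underside; z up.
Things that resemble listed ones, but are neither listed nor needed, are in the scene too. What is shaped like the stand but turquoise or yellow is not meant.

How it is judged:
On the way, in this order (a step that is already met when the one before it is completed fails the run):
1. the basket stands in the stand's ring and is released, with neither funnel nor tamper on it yet (horizontal distance between basket and stand_seat below 0.01 m and z of basket in the frame of stand_seat between -0.004 and 0.004 m and angle between basket's own z axis and vertical below 0.08 rad and contact force between the fingers and basket below 0.05 N and horizontal distance between tamper and stand_seat above 0.07 m and horizontal distance between funnel and stand_seat above 0.05 m), for 0.2 s.
2. the funnel is fitted over the rim of the basket in the stand and released, with the tamper not yet in it (horizontal distance between basket and stand_seat below 0.01 m and z of basket in the frame of stand_seat between -0.004 and 0.004 m and angle between each of basket, funnel's own z axis and vertical below 0.08 rad and horizontal distance between funnel and basket below 0.01 m and z of funnel in the frame of basket between 0.018 and 0.026 m and contact force between the fingers and funnel below 0.05 N and horizontal distance between tamper and stand_seat above 0.07 m), for 0.2 s.
3. the tamper stands through the funnel on the basket's floor (horizontal distance between basket and stand_seat below 0.01 m and z of basket in the frame of stand_seat between -0.004 and 0.004 m and angle between each of basket, funnel's own z axis and vertical below 0.08 rad and horizontal distance between each of funnel, tamper and basket below 0.01 m and z of funnel in the frame of basket between 0.018 and 0.026 m and z of tamper in the frame of basket between -0.001 and 0.007 m and angle between tamper's own z axis and vertical below 0.1 rad and contact force between the fingers and tamper below 0.05 N), for 0.2 s.
At the end, for the whole second after the job is handed in: Basket on the wood in the ring (within 10 mm), funnel level on its rim (10 mm), tamper upright on its floor through the funnel (10 mm), cup upright on the pan within 20 mm of the centre; heights within 4 mm; all four released and at rest (all of step 3 and horizontal distance between cup and scale_pan below 0.02 m and z of cup in the frame of scale_pan between -0.004 and 0.004 m and angle between cup's own z axis and vertical below 0.08 rad and contact force between the fingers and basket below 0.05 N and linear speed of each of basket, funnel, cup, tamper below 0.02 m/s and contact force between the fingers and funnel below 0.05 N and contact force between the fingers and cup below 0.05 N); the robot touches nothing.
It fails at once if the basket, funnel, cup or tamper is dropped (faster than 0.6 m/s out of the fingers, a fall of about 2 cm) ((linear speed of basket above 0.6 m/s and contact force between the fingers and basket below 0.05 N) or (linear speed of funnel above 0.6 m/s and contact force between the fingers and funnel below 0.05 N) or (linear speed of cup above 0.6 m/s and contact force between the fingers and cup below 0.05 N) or (linear speed of tamper above 0.6 m/s and contact force between the fingers and tamper below 0.05 N)).
It fails at once if the leveler or the pitcher is shifted by more than 30 mm (distance of any of leveler, pitcher from where it was at the start of the episode above 0.03 m).
It also fails if it takes over 136 s, if anything falls off the work surface, if the arm or the gripper's body presses on something with over 40 N, if the wrist force passes 120 N, or if a joint passes its speed limit or range.

### The arm

A 7-joint arm with a two-finger parallel gripper is mounted at the origin on the work surface. World frame = base frame: x ahead of the robot, y to its left, z up, the work surface at z = 0. Lengths are in m, angles in rad, forces in N, time in s.
With the tool pointing down it reaches from about 0.4 to 0.85 m from the base axis. Payload 10.4 kg.
Tool frame: the origin (TCP) lies at the very end of the fingers, on their centre line; the grasp point (between the pads) lies r.tcp_to_grasp behind it (r.tcp_to_grasp is the distance from the TCP to the grasp point, in m); z points along the fingers, y is the line along which they close (so a half turn about z gives the same grasp; the last joint's range is limited). The gripper opens to 87 mm and grips with 3 to 60 N. Pads are 19 mm wide; open, the fingers measure 117 mm over their backs; the gripper's body (75 mm by 190 mm) begins 51 mm behind the grasp point.
Start: joints at [1.199, 0.332, -0.065, 1.46, 0.022, 1.35, -0.088], TCP at [0.214, -0.587, 0.223] pointing down, gripper open.
Joint ranges: [-2.6, 2.6], [-0.5, 2.12], [-1.47, 1.34], [0.16, 2.42], [-1.27, 4.41], [0.06, 2.06], [-2.6, 2.6]. Speed limits (rad/s): [2.22, 2.22, 2.79, 2.79, 3.14, 3.14, 3.14].

### API

Orientations are given as a unit quaternion [x, y, z, w].
In Python, from bench import monitor, cams, ticket, r gives the robot as it stands.
- The arm moves only by the shell command python3 -m crank 'ROWS' [OPENING] [FORCE]. ROWS is a JSON object whose one key "steps" holds a list of rows, each a list of 2 entries, a list of its own where there are three numbers: the shift along the world's x, y, z in units of 25 mm (1.0 is 25 mm), then the turn, a rotation vector about the world's x, y, z in units of 5 degrees (1.0 is 5 degrees). In form: {"steps": [[[x, y, z], [ax, ay, az]], ...]}. A call has 1 to 10 rows; each row shifts and turns the commanded pose from where the row before left it; what a row does not reach is not made up. A row lasts 1/12 s, in which the tool goes at most 41.7 mm and 7.16 degrees, less where a joint would pass 70% of its speed; a pose out of reach is approached as far as the arm can. A call is refused whole if a number of a shift passes 1 or a number of a turn 1, either way. A call with a gripper value outside its range is refused whole. OPENING is the finger opening in mm, from 0 to 87, set as the call begins (- or left out, the last holds). The fingers move at their own pace and stop on an object; FORCE is the grip in N (left out, the last holds). Time passes only in rows, so rows that do not move let the fingers close. It gives the time, the measured TCP pose, the force, the opening and the grip force at its end, in the units of the state.
- monitor.read_state(): the state, without advancing time (a new reading comes with each control period).
- cams.camera(name): name is "scene" or "side" or "wrist"; returns a dict with "pixels" (420x560x3 uint8, blue, green, red), "z_map" (420x560 float32, m along the optical axis (not along the pixel's ray), 0 where there is no reading), "vfov" (degrees; the focal length in pixels is half the picture's height over the tangent of half this angle, whatever the lens; pixels are square), "cx", "cy" (the principal point, pixels), "T" (4x4, takes a point from camera to world coordinates). Camera axes: x right, y up, looking along -z (the intrinsics and any distortion apply to the point x, -y, -z); pixel columns grow to the right and rows downward; lengths in m; the calibration is good to about 2 mm. A picture is of the moment at which its call begins.
- ticket.close_job(): hands the job in; it is judged then, once.
The state is a dict: "time": time; "joint_positions": joint angles; "joint_vel": joint speeds; "joint_torque": joint torques, N m; "ee_pos": TCP position; "eef_rot": TCP orientation; "ft_force": force on the tool from outside, world axes, zero at the start; "torque": the same for the moment, N m; "width": finger opening in m; "grip_force": force on a finger pad.
Only numpy, scipy, OpenCV 4.12 (cv2) and the standard library are available. Lean on these libraries where they do the work, as an engineer would, in place of code of your own. Each camera call takes 0.05 s, during which the arm holds its last target. There are 200 camera calls.

## Working session

There is one attempt and no reset: what is moved stays moved. The work goes in short steps, Python scripts to look and compute and a shell command to move; the robot and the scene stay as the last step left them, time stands still between calls to the robot, and variables do not carry over. Pictures are saved under pics/ and viewed, at most 14 in all, crops included, and the job is handed in when it is done.

```bash
ls; mkdir -p pics
cat > h.py <<'E'
import numpy as np,cv2
from bench import monitor,cams,ticket,r
def snap(n,f):
    c=cams.camera(n); cv2.imwrite('pics/'+f+'.png',c['pixels']); np.savez('pics/'+f+'.npz',**{k:c[k] for k in c}); return c
def load(f): return dict(np.load('pics/'+f+'.npz'))
def cloud(c):
    z=c['z_map'];h,w=z.shape;f=h/2/np.tan(np.radians(float(c['vfov']))/2)
    v,u=np.mgrid[0:h,0:w]
    P=np.stack([(u-c['cx'])/f*z,-(v-c['cy'])/f*z,-z,np.ones_like(z)],-1)@np.array(c['T']).T
    P=P[...,:3]; P[z==0]=np.nan; return P
E
python3 - <<'E'
from h import *
for n in('scene','side','wrist'):
    c=snap(n,n+'0'); print(n,[k for k in c],c['vfov'],c['cx'],c['cy'],np.round(c['T'],3).tolist())
print(monitor.read_state(),r.tcp_to_grasp)
E
```

```text
pics
scene ['pixels', 'z_map', 'vfov', 'cx', 'cy', 'T'] 52.476508680852106 280.14459509126397 202.51973927076034 [[0.242, -0.791, 0.562, 1.191], [0.97, 0.207, -0.127, -0.143], [-0.016, 0.576, 0.817, 0.994], [0.0, 0.0, 0.0, 1.0]]
side ['pixels', 'z_map', 'vfov', 'cx', 'cy', 'T'] 42.54116793714853 282.91184176641315 206.64845940350693 [[-0.697, 0.455, -0.554, -0.228], [-0.717, -0.42, 0.557, 0.752], [0.02, 0.785, 0.619, 0.882], [0.0, 0.0, 0.0, 1.0]]
wrist ['pixels', 'z_map', 'vfov', 'cx', 'cy', 'T'] 63.33314208709186 283.3891070484077 206.89939890643265 [[0.343, 0.899, 0.275, 0.288], [-0.94, 0.328, 0.1, -0.56], [-0.0, -0.292, 0.956, 0.383], [0.0, 0.0, 0.0, 1.0]]
{'time': 0.15, 'joint_positions': array([ 1.199417  ,  0.33274732, -0.06467869,  1.46071633,  0.02160677,
        1.34987843, -0.08848535]), 'joint_vel': array([ 0.00029624,  0.00075688, -0.00040651, -0.00321647, -0.00086929,
       -0.00033596,  0.00160331]), 'joint_torque': array([ 5.28273922e-04, -6.23633695e+01,  2.43622862e-02, -3.90149724e+01,
       -6.13954640e-02,  3.71879793e-02,  9.35716025e-05]), 'ee_pos': array([ 0.21348799, -0.58711786,  0.22193908]), 'eef_rot': array([ 9.84831422e-01,  1.73513093e-01, -1.19025598e-04, -5.13430124e-04]), 'ft_force': array([-0.0290782 ,  0.17544651, -0.45992186]), 'torque': array([-0.03107782,  0.02694834,  0.01193944]), 'grip_force': 0.0, 'width': 0.08711855562797585} 0.0187
```

View pics/scene0.png

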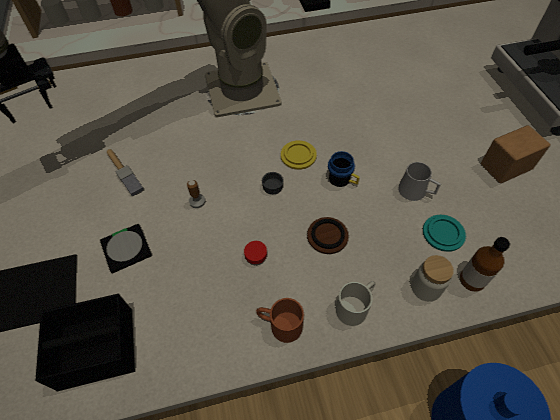

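View pics/side0.png

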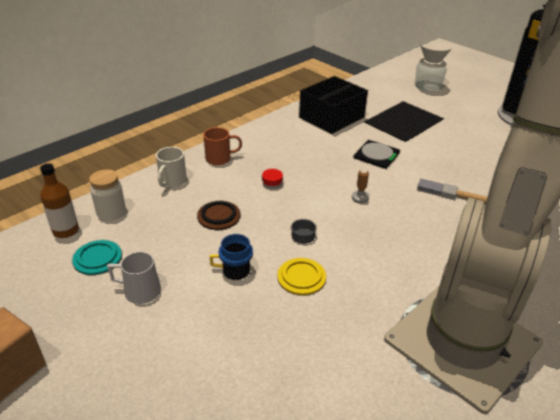

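Scene view: the basket is at (272,183), the dark cup with blue funnel at (341,168), the tamper at (196,193) and the scale at (125,247). There are three stand-like discs: dark wood with black ring (328,235), yellow (298,154) and turquoise (444,232). The dark wooden one fits. The brush at (125,172) is not the tamper. The leveler is at (256,252), and the pitcher is one of (415,181) or (353,302), both to be avoided. I'll confirm with one enlarged crop and measure.

Run:
```python
from h import *
c=load('scene0'); im=c['pixels']
cv2.imwrite('pics/crop.png',cv2.resize(im[130:280,90:380],None,fx=2.7,fy=2.7,interpolation=cv2.INTER_CUBIC))
# approx positions on scene, then analyse both clouds
Ps={n:cloud(load(n+'0')) for n in('scene','side')}
obj={'basket':(272,183),'cup':(341,165),'tamper':(196,200),'stand':(328,235),'scale':(125,247),'leveler':(256,252),'pitA':(415,181),'pitB':(353,302),'yellow':(298,154)}
for k,(u,v) in obj.items():
    p0=np.nanmedian(Ps['scene'][v-3:v+4,u-3:u+4].reshape(-1,3),0)
    for n,P in Ps.items():
        q=P.reshape(-1,3); d=np.hypot(*(q[:,:2]-p0[:2]).T)
        m=(d<.07)&(q[:,2]>.006)&(q[:,2]<.2); s=q[m]
        if len(s)<5: print(k,n,'none');continue
        zt=np.percentile(s[:,2],98); t=s[s[:,2]>zt-.006]
        (cx,cy),rad=cv2.minEnclosingCircle(t[:,:2].astype(np.float32))
        print(k,n,np.round(p0,3),'top',round(zt,4),'circ',np.round([cx,cy,rad],4),'mid',np.round((t.min(0)+t.max(0))[:2]/2,4),len(t),'floor',np.round(np.nanmedian(q[(d<.12)&(d>.07)&(abs(q[:,2])<.01)][:,2]),4))
```

```text
basket scene [0.436 0.004 0.003] top 0.0335 circ [0.446  0.003  0.0327] mid [0.446  0.0041] 80 floor 0.0001
basket side [0.436 0.004 0.003] top 0.0329 circ [0.4433 0.0046 0.0344] mid [0.4451 0.004 ] 122 floor 0.001
cup scene [0.439 0.212 0.029] top 0.0852 circ [0.4666 0.2018 0.0347] mid [0.4664 0.2004] 97 floor 0.0001
cup side [0.439 0.212 0.029] top 0.0858 circ [0.4654 0.2035 0.0352] mid [0.4663 0.2043] 160 floor 0.0007
tamper scene [ 0.455 -0.219  0.019] top 0.0911 circ [ 0.4466 -0.2174  0.0144] mid [ 0.4481 -0.2175] 47 floor 0.0002
tamper side [ 0.455 -0.219  0.019] top 0.0916 circ [ 0.4447 -0.215   0.0135] mid [ 0.445  -0.2144] 38 floor 0.001
stand scene [0.65  0.107 0.01 ] top 0.0207 circ [0.6516 0.1047 0.0509] mid [0.6524 0.1033] 303 floor 0.0
stand side [0.65  0.107 0.01 ] top 0.0212 circ [0.6488 0.1137 0.0502] mid [0.647  0.1114] 290 floor 0.0009
scale scene [ 0.555 -0.421  0.018] top 0.0213 circ [ 0.5537 -0.4197  0.0691] mid [ 0.5526 -0.4196] 931 floor 0.0004
scale side [ 0.555 -0.421  0.018] top 0.023 circ [ 0.5516 -0.4219  0.0664] mid [ 0.5506 -0.4201] 404 floor 0.0013
lev
[... 161 characters left out ...]
circ [ 0.6598 -0.0897  0.0336] mid [ 0.6571 -0.0888] 202 floor 0.001
pitA scene [0.583 0.371 0.076] top 0.0853 circ [0.5593 0.3916 0.0363] mid [0.5599 0.3905] 104 floor 0.0
pitA side [0.583 0.371 0.076] top 0.086 circ [0.5597 0.3909 0.0364] mid [0.5586 0.3919] 195 floor 0.0007
pitB scene [0.843 0.109 0.005] top 0.087 circ [0.861  0.1002 0.0391] mid [0.86   0.0993] 199 floor -0.0
pitB side [0.843 0.109 0.005] top 0.0873 circ [0.8589 0.0999 0.0408] mid [0.8603 0.1012] 128 floor 0.0009
yellow scene [0.352 0.106 0.01 ] top 0.0204 circ [0.3486 0.105  0.0486] mid [0.349 0.106] 225 floor -0.0
yellow side [0.352 0.106 0.01 ] top 0.0209 circ [0.3444 0.1126 0.0528] mid [0.3484 0.1118] 415 floor 0.0008
```

View pics/crop.png

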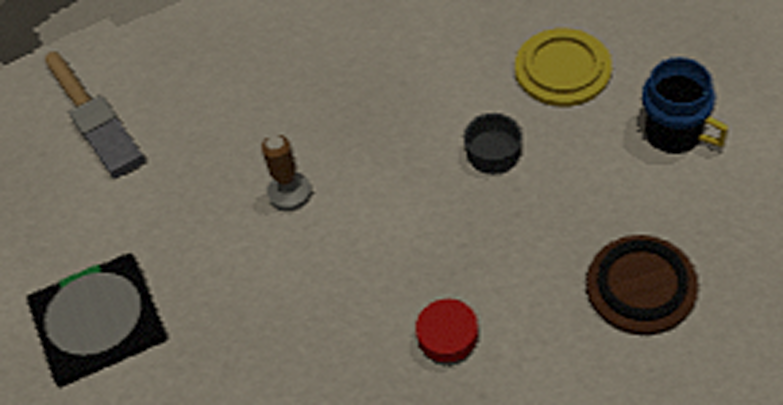

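The crop confirms all of them: the open dark basket, the blue funnel on the dark cup with its yellow handle, the wooden-handled tamper, the brown disc with the black ring, and the scale with its green display. I'll move towards the basket.

```bash
python3 -m crank '{"steps":[[[0.4,1,0],[0,0,0]],[[0.4,1,0],[0,0,0]],[[0.4,1,0],[0,0,0]],[[0.4,1,0],[0,0,0]],[[0.4,1,0],[0,0,0]],[[0.4,1,0],[0,0,0]],[[0.4,1,0],[0,0,0]],[[0.4,1,0],[0,0,0]],[[0.4,1,0],[0,0,0]],[[0.4,1,0],[0,0,0]]]}' 87
python3 -m crank '{"steps":[[[0.4,1,0],[0,0,0]],[[0.4,1,0],[0,0,0]],[[0.4,1,0],[0,0,0]],[[0.4,1,0],[0,0,0]],[[0.4,1,0],[0,0,0]],[[0.4,1,0],[0,0,0]],[[0.4,1,0],[0,0,0]],[[0.4,1,0],[0,0,0]],[[0.4,1,0],[0,0,0]],[[0.4,1,0],[0,0,0]]]}'
python3 -m crank '{"steps":[[[0.4,1,0],[0,0,0]],[[0.4,1,0],[0,0,0]],[[0.4,1,0],[0,0,0]],[[0,0.6,0],[0,0,0]],[[0,0,0],[0,0,0]],[[0,0,0],[0,0,0]]]}'
python3 - <<'E'
from h import *
for n in('scene','side'):
    c=load(n+'0');P=cloud(c);b,g,rr=[c['pixels'][...,i].astype(int) for i in range(3)]
    d=np.hypot(P[...,0]-.4665,P[...,1]-.202)
    m=(rr>90)&(g>70)&(b<g*.6)&(d<.075)&(d>.02)
    q=P[m]; print(n,m.sum(),np.round(np.median(q,0),4),np.round(q.min(0),3),np.round(q.max(0),3))
snap('wrist','w1'); print(monitor.read_state()['joint_positions'])
E
```

```text
time: 0.98
ee_pos: [0.3138, -0.336, 0.2224]
eef_rot: [0.985, 0.173, -0.0, 0.0]
ft_force: [0.9, -0.1, 0.5]
width: 0.0866
grip_force: 0.0
time: 1.82
ee_pos: [0.4138, -0.0861, 0.2225]
eef_rot: [0.985, 0.174, -0.0, 0.0]
ft_force: [0.6, 0.0, 0.0]
width: 0.0871
grip_force: 0.0
time: 2.32
ee_pos: [0.4434, 0.003, 0.2224]
eef_rot: [0.985, 0.174, -0.0, 0.0]
ft_force: [0.9, -0.3, 0.7]
width: 0.0869
grip_force: 0.0
scene 30 [0.4999 0.2309 0.0447] [0.49  0.221 0.012] [0.51  0.241 0.05 ]
side 78 [0.5003 0.2367 0.0299] [0.481 0.225 0.012] [0.508 0.245 0.057]
[ 0.6319571  -0.04419895 -0.70810784  1.87886186 -0.02945528  1.29682335
 -1.28968594]
```

View pics/w1.png

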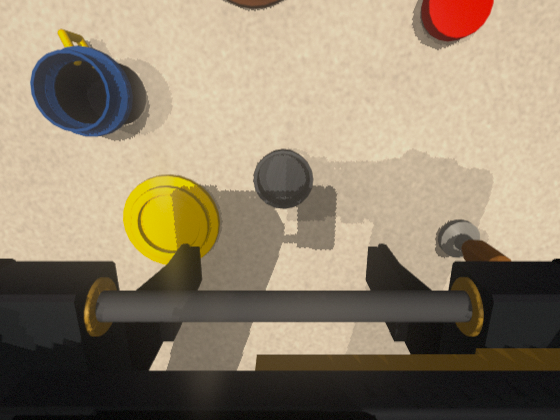

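Wrist view: the basket is centred at (283,179) below and ahead of the fingers, with the funnel on the cup at (80,92), the yellow decoy at (172,220) and the tamper at (462,240). I'll refine these positions from the wrist depth.

```bash
cat >> h.py <<'E'
def top(c,xy,R,zlo,zhi,rad=None):
    """least-squares circle on points between zlo..zhi within R of xy (radius known if given)"""
    from scipy.optimize import least_squares
    q=cloud(c).reshape(-1,3); m=(np.hypot(q[:,0]-xy[0],q[:,1]-xy[1])<R)&(q[:,2]>zlo)&(q[:,2]<zhi); s=q[m]
    h=cv2.convexHull(s[:,:2].astype(np.float32))[:,0]
    # outer boundary: outermost point per 10 deg about hull middle
    ce=(h.max(0)+h.min(0))/2; a=np.arctan2(*(s[:,:2]-ce).T[::-1]); d=np.hypot(*(s[:,:2]-ce).T)
    e=[s[(a>=t)&(a<t+.175)][np.argmax(d[(a>=t)&(a<t+.175)])] for t in np.arange(-np.pi,np.pi,.175) if ((a>=t)&(a<t+.175)).any()]
    e=np.array(e)
    f=least_squares(lambda p:np.hypot(e[:,0]-p[0],e[:,1]-p[1])-(rad or p[2]),[*ce,rad or .03],loss='soft_l1',f_scale=.001)
    return np.round(f.x,4),len(e),np.round(np.sqrt(np.mean(f.fun**2)),4),np.round(np.median(s[:,2]),4)
E
python3 - <<'E'
from h import *
w=load('w1');s=load('scene0');d=load('side0')
for nm,c in(('w',w),('sc',s),('sd',d)):
  for k,a in dict(basket=((.445,.0035),.05,.025,.04),funnel=((.4665,.202),.05,.08,.09),leveler=((.658,-.091),.05,.026,.04),tamperfoot=((.447,-.216),.04,.009,.016),stand=((.65,.107),.08,.007,.014),ring=((.65,.107),.08,.016,.024),pan=((.552,-.42),.06,.016,.03)).items():
    try: print(nm,k,*top(c,*a))
    except Exception as e: print(nm,k,'-')
E
```

```text
w basket [0.4449 0.0037 0.0315] 36 0.0002 0.0287
w funnel [0.4654 0.201  0.0328] 36 0.0002 0.0822
w leveler [ 0.6447 -0.0955  0.0198] 36 0.006 0.0308
w tamperfoot [ 0.4459 -0.2177  0.0226] 30 0.0002 0.0129
w stand [0.646  0.1081 0.0559] 20 0.0003 0.0085
w ring -
w pan -
sc basket [0.446  0.0039 0.031 ] 36 0.0008 0.0292
sc funnel [0.4665 0.2014 0.0321] 36 0.0014 0.0833
sc leveler [ 0.6586 -0.0921  0.0292] 36 0.0015 0.0321
sc tamperfoot [ 0.4468 -0.218   0.0218] 31 0.0017 0.0135
sc stand [0.6466 0.1081 0.0553] 36 0.001 0.01
sc ring [0.647  0.1082 0.044 ] 36 0.0007 0.0184
sc pan [ 0.551  -0.4201  0.054 ] 36 0.0043 0.0184
sd basket [0.4451 0.0056 0.0312] 36 0.0015 0.0296
sd funnel [0.4655 0.2032 0.033 ] 36 0.0012 0.0836
sd leveler [ 0.6579 -0.0894  0.0293] 36 0.0025 0.0325
sd tamperfoot [ 0.4449 -0.2151  0.0218] 28 0.0023 0.0133
sd stand [0.6462 0.1099 0.0557] 36 0.0014 0.0106
sd ring [0.6457 0.11   0.045 ] 36 0.0014 0.0187
sd pan [ 0.5488 -0.419   0.0529] 36 0.0047 0.0191
```

```bash
python3 -m crank '{"steps":[[[0.06,0.03,-1],[0,0,0]],[[0,0,-1],[0,0,0]],[[0,0,-1],[0,0,0]],[[0,0,-1],[0,0,0]],[[0,0,-1],[0,0,0]],[[0,0,-1],[0,0,0]],[[0,0,-1],[0,0,0]],[[0,0,-0.8],[0,0,0]],[[0,0,-0.58],[0,0,0]],[[0,0,0],[0,0,0]]]}'
python3 -m crank '{"steps":[[[0,0,0],[0,0,0]],[[0,0,0],[0,0,0]],[[0,0,0],[0,0,0]],[[0,0,0],[0,0,0]],[[0,0,0],[0,0,0]],[[0,0,0],[0,0,0]],[[0,0,0],[0,0,0]],[[0,0,0],[0,0,0]],[[0,0,0],[0,0,0]],[[0,0,0],[0,0,0]]]}' 55 15
```

```text
time: 3.2
ee_pos: [0.4428, 0.002, 0.0104]
eef_rot: [0.985, 0.173, -0.002, -0.0]
ft_force: [-0.4, 0.3, -0.4]
width: 0.0871
grip_force: 0.0
time: 4.03
ee_pos: [0.4458, 0.0031, 0.0139]
eef_rot: [0.985, 0.173, 0.001, 0.0]
ft_force: [-1.3, -1.0, 7.3]
width: 0.0637
grip_force: 15.0
```

```bash
python3 -m crank '{"steps":[[[0,0,0.4],[0,0,0]],[[0,0,0.8],[0,0,0]],[[0,0,0.8],[0,0,0]],[[0.4,0.2,0.5],[0,0,0]],[[0.8,0.4,0.5],[0,0,0]],[[0.8,0.4,0],[0,0,0]],[[0.8,0.4,0],[0,0,0]],[[0.8,0.4,0],[0,0,0]],[[0.8,0.4,0],[0,0,0]],[[0.8,0.4,0],[0,0,0]]]}'
python3 -m crank '{"steps":[[[0.8,0.4,0],[0,0,0]],[[0.8,0.4,0],[0,0,0]],[[0.8,0.4,0],[0,0,0]],[[0.45,0.38,0],[0,0,0]],[[0,0,0],[0,0,0]],[[0,0,0],[0,0,0]],[[0,0,0],[0,0,0]]]}'
python3 - <<'E'
from h import *
snap('wrist','w2')
E
```

```text
time: 4.87
ee_pos: [0.5759, 0.0687, 0.0886]
eef_rot: [0.985, 0.173, -0.0, 0.0]
ft_force: [0.4, 0.1, -1.0]
width: 0.0635
grip_force: 15.0
time: 5.45
ee_pos: [0.6458, 0.1075, 0.0883]
eef_rot: [0.985, 0.174, -0.0, 0.0]
ft_force: [-0.0, -0.7, -0.9]
width: 0.0639
grip_force: 15.0
```

View pics/w2.png

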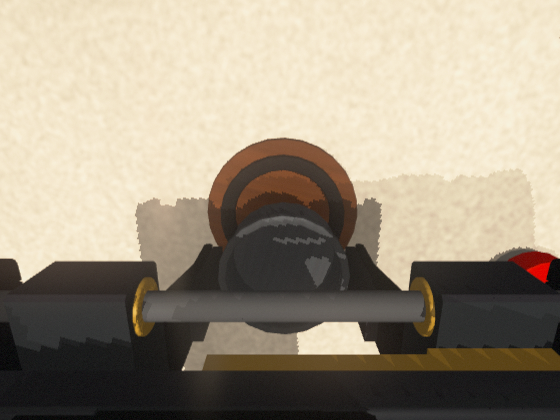

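Wrist view: the basket is held level between the fingers at (284,270), in front of the stand at (282,215). I'll check its centre against the stand's.

Run:
```python
from h import *
w=load('w2'); P=cloud(w)
for a in[((.6458,.1075),.033,.095,.12),((.6462,.1083),.07,.007,.014)]:
  try: print(*top(w,*a))
  except Exception as e: print(e)
q=P.reshape(-1,3);m=(np.hypot(q[:,0]-.6458,q[:,1]-.1075)<.034)&(q[:,2]>.06)&(q[:,2]<.13);s=q[m]
print(len(s),np.histogram(s[:,2],14,(.06,.13)))
m=(q[:,2]>.003)&(q[:,2]<.03)&(np.hypot(q[:,0]-.6462,q[:,1]-.1083)<.07);print(np.round(q[m].max(0),4))
s=s[(s[:,2]>.1)&(s[:,2]<.108)];A=np.c_[s[:,:2]-s[:,:2].mean(0),np.ones(len(s))];print(np.round(np.linalg.lstsq(A,s[:,2],rcond=None)[0],4),np.round(s.max(0),4),np.round(s.min(0),4))
```

```text
[0.6453 0.107  0.032 ] 32 0.0011 0.1027
[0.6463 0.1082 0.0554] 26 0.0002 0.0089
10650 (array([   0,    0,  239, 5698,  455,  454,  285,  318, 2642,  146,  195,
         84,   49,   85]), array([0.06 , 0.065, 0.07 , 0.075, 0.08 , 0.085, 0.09 , 0.095, 0.1  ,
       0.105, 0.11 , 0.115, 0.12 , 0.125, 0.13 ]))
[0.7015 0.1638 0.0196]
[-0.0014 -0.0006  0.1028] [0.6773 0.1413 0.108 ] [0.6134 0.0745 0.1   ]
```

```bash
python3 -m crank '{"steps":[[[0.04,0.04,-0.6],[0,0,0]],[[0,0,-0.6],[0,0,0]],[[0,0,-0.5],[0,0,0]],[[0,0,-0.3],[0,0,0]],[[0,0,-0.2],[0,0,0]],[[0,0,-0.2],[0,0,0]],[[0,0,-0.1],[0,0,0]],[[0,0,-0.06],[0,0,0]],[[0,0,0],[0,0,0]],[[0,0,0],[0,0,0]]]}'
```

```text
time: 6.33
ee_pos: [0.6477, 0.109, 0.0245]
eef_rot: [0.985, 0.174, 0.0, 0.0]
ft_force: [0.3, 0.1, -1.0]
width: 0.0633
grip_force: 15.0
```

```bash
python3 -m crank '{"steps":[[[0,0,-0.03],[0,0,0]],[[0,0,-0.03],[0,0,0]],[[0,0,0],[0,0,0]],[[0,0,0],[0,0,0]]]}'
```

```text
time: 6.67
ee_pos: [0.6478, 0.109, 0.0239]
eef_rot: [0.985, 0.173, 0.001, 0.0]
ft_force: [-2.9, -1.8, 8.6]
width: 0.0631
grip_force: 15.0
```

```bash
python3 -m crank '{"steps":[[[0,0,0],[0,0,0]],[[0,0,0],[0,0,0]],[[0,0,0],[0,0,0]],[[0,0,0],[0,0,0]],[[0,0,0],[0,0,0]],[[0,0,0.4],[0,0,0]],[[0,0,0.8],[0,0,0]],[[0,0,1],[0,0,0]],[[0,0,1],[0,0,0]],[[0,0,1],[0,0,0]]]}' 87
python3 -m crank '{"steps":[[[-0.4,0.2,1],[0,0,1]],[[-0.8,0.4,0.4],[0,0,1]],[[-1,0.5,0],[0,0,1]],[[-1,0.5,0],[0,0,1]],[[-1,0.5,0],[0,0,1]],[[-1,0.5,0],[0,0,0]],[[-1,0.5,0],[0,0,0]],[[-0.7,0.4,0],[0,0,0]],[[0,0,0],[0,0,0]],[[0,0,0],[0,0,0]]]}'
python3 - <<'E'
from h import *
s=monitor.read_state();print(s['joint_positions'])
w=snap('wrist','w3');d=snap('side','side3');c=snap('scene','scene3')
for n,x in(('w',w),('sd',d),('sc',c)):
  for k,a in dict(funnel=((.4655,.2015),.05,.08,.09),basket=((.6462,.1083),.045,.034,.046)).items():
    try: print(n,k,*top(x,*a))
    except Exception as e: print(n,k,'-')
  P=cloud(x);b,g,rr=[x['pixels'][...,i].astype(int) for i in range(3)]
  dd=np.hypot(P[...,0]-.4655,P[...,1]-.2015);m=(rr>80)&(g>60)&(b<g*.6)&(dd<.075)&(dd>.042);q=P[m]
  if len(q): v=np.median(q,0)[:2]-[.4655,.2015];print(n,'handle deg',np.degrees(np.arctan2(v[1],v[0])),len(q))
cv2.imwrite('pics/v3.png',np.vstack([w['pixels'][::2,::2],d['pixels'][130:340,100:380]]))
E
```

```text
time: 7.5
ee_pos: [0.6473, 0.109, 0.1295]
eef_rot: [0.985, 0.174, 0.0, -0.0]
ft_force: [0.1, -0.1, 0.6]
width: 0.0868
grip_force: 0.0
time: 8.33
ee_pos: [0.4745, 0.1969, 0.1635]
eef_rot: [0.924, 0.383, 0.001, 0.001]
ft_force: [0.3, -1.5, -0.6]
width: 0.087
grip_force: 0.0
[ 0.33002819  0.23784648 -0.90757978  1.79333419  0.20185326  1.20601153
 -1.42021682]
w funnel [0.4656 0.2016 0.0327] 36 0.0002 0.0827
w basket [0.6469 0.1089 0.0318] 36 0.0003 0.0385
w handle deg -14.324507597507832 2993
sd funnel [0.4657 0.2031 0.0328] 36 0.0011 0.0837
sd basket [0.647  0.1076 0.0327] 20 0.0014 0.0385
sd handle deg 45.38761007627485 67
sc funnel [0.4667 0.2013 0.0321] 32 0.0014 0.0834
sc basket [0.6481 0.108  0.031 ] 36 0.0009 0.0392
sc handle deg 41.46222866962914 24
```

View pics/v3.png

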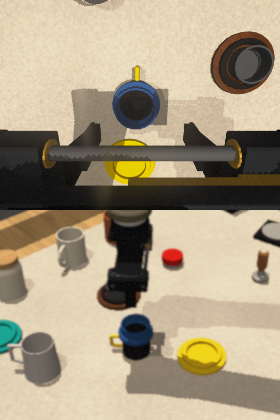

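The funnel and cup handle line up with the tool, and the basket is seated with its rim at z 38.5 mm. Next I'll take the funnel.

```bash
python3 -m crank '{"steps":[[[-0.36,0.19,-0.4],[0,0,0]],[[0,0,-0.8],[0,0,0]],[[0,0,-0.8],[0,0,0]],[[0,0,-0.8],[0,0,0]],[[0,0,-0.5],[0,0,0]],[[0,0,-0.34],[0,0,0]],[[0,0,0],[0,0,0]],[[0,0,0],[0,0,0]],[[0,0,0],[0,0,0]]]}'
python3 -m crank '{"steps":[[[0,0,0],[0,0,0]],[[0,0,0],[0,0,0]],[[0,0,0],[0,0,0]],[[0,0,0],[0,0,0]],[[0,0,0],[0,0,0]],[[0,0,0],[0,0,0]],[[0,0,0],[0,0,0]],[[0,0,0],[0,0,0]],[[0,0,0],[0,0,0]]]}' 58 12
```

```text
time: 9.23
ee_pos: [0.4666, 0.2014, 0.0725]
eef_rot: [0.924, 0.382, 0.001, 0.0]
ft_force: [-0.1, 0.8, 0.2]
width: 0.0869
grip_force: 0.0
time: 9.98
ee_pos: [0.4661, 0.2011, 0.0718]
eef_rot: [0.924, 0.383, 0.0, 0.0]
ft_force: [-1.2, -1.5, 5.8]
width: 0.0667
grip_force: 12.0
```

```bash
python3 -m crank '{"steps":[[[0,0,0.2],[0,0,0]],[[0,0,0.5],[0,0,0]],[[0,0,0.8],[0,0,0]],[[0,0,0.8],[0,0,0]],[[0.4,-0.2,0.4],[0,0,0]],[[0.8,-0.4,0],[0,0,0]],[[1,-0.5,0],[0,0,0]],[[1,-0.5,0],[0,0,0]],[[1,-0.5,0],[0,0,0]],[[1,-0.5,0],[0,0,0]]]}'
python3 -m crank '{"steps":[[[1,-0.5,0],[0,0,0]],[[0.7,-0.4,0],[0,0,0]],[[0.34,-0.2,0],[0,0,0]],[[0,0,0],[0,0,0]],[[0,0,0],[0,0,0]],[[0,0,0],[0,0,0]]]}'
python3 - <<'E'
from h import *
w=snap('wrist','w4');d=snap('side','side4');c=snap('scene','scene4')
for n,x in(('w',w),('sd',d),('sc',c)):
    try: print(n,*top(x,(.6465,.1089),.045,.153,.17))
    except Exception as e: print(n,'-')
    P=cloud(x);b,g,rr=[x['pixels'][...,i].astype(int) for i in range(3)]
    dd=np.hypot(P[...,0]-.6465,P[...,1]-.1089);m=(b>60)&(b>1.5*rr)&(dd<.06)&(P[...,2]>.1);q=P[m]
    if len(q):
      print(len(q),q.min(0),q.max(0))
      lo=q[:,2]<q[:,2].min()+.012; print((q[lo].min(0)+q[lo].max(0))/2)
cv2.imwrite('pics/v4.png',np.vstack([w['pixels'][::2,::2],d['pixels'][130:340,100:380]]))
E
```

```text
time: 10.82
ee_pos: [0.597, 0.1353, 0.14]
eef_rot: [0.924, 0.382, 0.0, 0.0]
ft_force: [0.3, 0.1, -0.1]
width: 0.0665
grip_force: 12.0
time: 11.32
ee_pos: [0.6457, 0.1101, 0.1395]
eef_rot: [0.924, 0.383, -0.0, -0.0]
ft_force: [-1.0, -0.1, 0.3]
width: 0.0665
grip_force: 12.0
w [0.6644 0.1272 0.045 ] 8 0.0018 0.162
5472 [0.61572289 0.07935779 0.12053769] [0.68430557 0.14884734 0.15242941]
[0.65076497 0.11526719 0.12653595]
sd [0.6379 0.1176 0.0315] 13 0.0023 0.1598
223 [0.60630251 0.07876736 0.12245803] [0.67889122 0.15036844 0.15499504]
[0.64259686 0.1156864  0.12844049]
sc [0.6428 0.102  0.0383] 7 0.0037 0.1584
63 [0.65057136 0.10961848 0.12697317] [0.68414585 0.14606572 0.15298825]
[0.66798483 0.1278421  0.13014784]
```

View pics/v4.png

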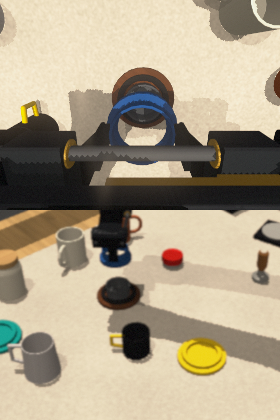

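The picture shows the funnel held level between the fingers and the bare cup staying on the counter. I'll fit the funnel's top edge at its correct height.

Run:
```python
from h import *
w=load('w4');P=cloud(w);b,g,rr=[w['pixels'][...,i].astype(int) for i in range(3)]
m=(b>40)&(b>1.5*rr)&(P[...,2]>.1)&(P[...,2]<.16)
z=w['z_map'].copy(); z[~m]=0; w['z_map']=z
print(*top(w,(.6457,.1101),.045,.147,.16,.033))
q=P[m&(P[...,2]>.1475)];A=np.c_[q[:,:2]-q[:,:2].mean(0),np.ones(len(q))];print(len(q),np.round(np.linalg.lstsq(A,q[:,2],rcond=None)[0],3),q.min(0),q.max(0))
print(*top(load('w3'),(.6469,.1089),.045,.034,.046))
```

```text
[0.6456 0.1102 0.033 ] 24 0.0004 0.1502
1483 [-0.007 -0.007  0.15 ] [0.61776195 0.07935779 0.14750798] [0.67830605 0.14281913 0.15242941]
[0.6469 0.1089 0.0318] 36 0.0003 0.0385
```

```bash
python3 -m crank '{"steps":[[[0.05,-0.05,-0.4],[0,0,0]],[[0,0,-0.8],[0,0,0]],[[0,0,-0.8],[0,0,0]],[[0,0,-0.5],[0,0,0]],[[0,0,-0.3],[0,0,0]],[[0,0,-0.2],[0,0,0]],[[0,0,-0.2],[0,0,0]],[[0,0,-0.16],[0,0,0]],[[0,0,0],[0,0,0]],[[0,0,0],[0,0,0]]]}'
python3 -m crank '{"steps":[[[0,0,-0.04],[0,0,0]],[[0,0,-0.04],[0,0,0]],[[0,0,0],[0,0,0]],[[0,0,0],[0,0,0]]]}'
```

```text
time: 12.3
ee_pos: [0.6483, 0.1075, 0.0555]
eef_rot: [0.924, 0.383, 0.0, 0.0]
ft_force: [0.9, 0.4, -0.2]
width: 0.0666
grip_force: 12.0
time: 12.63
ee_pos: [0.6482, 0.1073, 0.0532]
eef_rot: [0.924, 0.383, 0.0, 0.0]
ft_force: [0.6, -0.6, -0.3]
width: 0.0667
grip_force: 12.0
```

```bash
python3 -m crank '{"steps":[[[-0.05,0.05,-0.03],[0,0,0]],[[0,0,-0.03],[0,0,0]],[[0,0,0],[0,0,0]],[[0,0,0],[0,0,0]]]}'
```

```text
time: 12.97
ee_pos: [0.6468, 0.109, 0.0519]
eef_rot: [0.924, 0.383, 0.0, -0.0]
ft_force: [-2.1, -0.5, 3.8]
width: 0.0663
grip_force: 12.0
```

```bash
python3 -m crank '{"steps":[[[0,0,-0.02],[0,0,0]],[[0,0,0],[0,0,0]],[[0,0,0],[0,0,0]],[[0,0,0],[0,0,0]],[[0,0,0],[0,0,0]],[[0,0,0.4],[0,0,0]],[[0,0,0.8],[0,0,0]],[[0,0,1],[0,0,0]],[[0,0,1],[0,0,0]],[[0,0,1],[0,0,0]]]}' 87
python3 -m crank '{"steps":[[[-0.4,0.2,0],[0,0,0]],[[-0.8,0.4,0],[0,0,0]],[[-1,0.5,0],[0,0,0]],[[-1,0.5,0],[0,0,0]],[[-1,0.5,0],[0,0,0]],[[-1,0.5,0],[0,0,0]],[[-1,0.5,0],[0,0,0]],[[-1,0.6,0],[0,0,0]],[[0,0,0],[0,0,0]],[[0,0,0],[0,0,0]]]}'
python3 - <<'E'
from h import *
w=snap('wrist','w5');d=snap('side','side5');c=snap('scene','scene5')
for n,x in(('w',w),('sd',d),('sc',c)):
  for k,a in dict(cup=((.4655,.2015),.036,.054,.064),funnel=((.6469,.1089),.045,.058,.07)).items():
    try: print(n,k,*top(x,*a))
    except Exception as e: print(n,k,'-')
  P=cloud(x);b,g,rr=[x['pixels'][...,i].astype(int) for i in range(3)]
  dd=np.hypot(P[...,0]-.4655,P[...,1]-.2015);m=(rr>80)&(g>60)&(b<g*.6)&(dd<.075)&(dd>.034)&(P[...,2]>.022);q=P[m]
  if len(q): v=np.median(q,0)[:2]-[.4655,.2015];print(n,'handle deg',np.degrees(np.arctan2(v[1],v[0])),len(q))
cv2.imwrite('pics/v5.png',np.vstack([w['pixels'][::2,::2],d['pixels'][130:340,100:380]]))
E
```

```text
time: 13.8
ee_pos: [0.6468, 0.1088, 0.158]
eef_rot: [0.924, 0.383, 0.0, -0.0]
ft_force: [-0.5, -0.3, -0.5]
width: 0.0872
grip_force: 0.0
time: 14.63
ee_pos: [0.4662, 0.2021, 0.1571]
eef_rot: [0.923, 0.384, 0.001, 0.001]
ft_force: [0.7, -0.2, -0.1]
width: 0.0868
grip_force: 0.0
w cup [0.4656 0.2021 0.0317] 36 0.0002 0.0585
w funnel [0.6458 0.1097 0.0324] 26 0.0008 0.0623
w handle deg 0.8296719575807721 1929
sd cup [0.4658 0.2029 0.0321] 36 0.0011 0.0582
sd funnel [0.6449 0.1072 0.035 ] 18 0.0015 0.0635
sd handle deg 46.69568374141072 64
sc cup [0.4665 0.2017 0.0316] 35 0.0011 0.0583
sc funnel [0.6476 0.1084 0.0325] 36 0.001 0.0626
sc handle deg 42.678543065764345 24
```

View pics/v5.png

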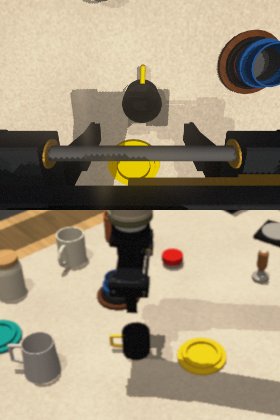

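The funnel is seated (top edge at the right height) and the bare cup stands below the gripper with its handle aligned. I'll grip the cup.

```bash
python3 -m crank '{"steps":[[[0,0,-0.5],[0,0,0]],[[0,0,-1],[0,0,0]],[[0,0,-1],[0,0,0]],[[0,0,-1],[0,0,0]],[[0,0,-0.8],[0,0,0]],[[0,0,-0.5],[0,0,0]],[[0,0,-0.36],[0,0,0]],[[0,0,0],[0,0,0]],[[0,0,0],[0,0,0]]]}'
python3 -m crank '{"steps":[[[0,0,0],[0,0,0]],[[0,0,0],[0,0,0]],[[0,0,0],[0,0,0]],[[0,0,0],[0,0,0]],[[0,0,0],[0,0,0]],[[0,0,0],[0,0,0]],[[0,0,0],[0,0,0]],[[0,0,0],[0,0,0]],[[0,0,0],[0,0,0]]]}' 55 15
python3 -m crank '{"steps":[[[0,0,0.3],[0,0,0]],[[0,0,0.6],[0,0,0]],[[0,0,1],[0,0,0]],[[0,0,1],[0,0,0]],[[0,0,1],[0,0,0]],[[0,0,0.6],[0,0,0]],[[0,0,0],[0,0,0]],[[0,0,0],[0,0,0]]]}'
```

```text
time: 15.53
ee_pos: [0.4671, 0.2013, 0.0272]
eef_rot: [0.924, 0.383, 0.0, -0.0]
ft_force: [0.0, 0.5, 1.7]
width: 0.0872
grip_force: 0.0
time: 16.28
ee_pos: [0.4671, 0.2012, 0.0275]
eef_rot: [0.924, 0.383, 0.0, 0.0]
ft_force: [-1.4, -1.1, 6.4]
width: 0.0623
grip_force: 14.9
time: 16.95
ee_pos: [0.4671, 0.201, 0.14]
eef_rot: [0.924, 0.382, 0.001, 0.0]
ft_force: [-0.6, -0.6, -2.0]
width: 0.0624
grip_force: 14.9
```

```bash
python3 -m crank '{"steps":[[[0,-0.4,0.2],[0,0,0]],[[0.1,-0.7,0],[0,0,0]],[[0.1,-1,0],[0,0,0]],[[0.1,-1,0],[0,0,0]],[[0.1,-1,0],[0,0,0]],[[0.1,-1,0],[0,0,0]],[[0.1,-1,0],[0,0,0]],[[0.1,-1,0],[0,0,0]],[[0.1,-1,0],[0,0,0]],[[0.1,-1,0],[0,0,0]]]}'
python3 -m crank '{"steps":[[[0.15,-1,0],[0,0,0]],[[0.15,-1,0],[0,0,0]],[[0.15,-1,0],[0,0,0]],[[0.15,-1,0],[0,0,0]],[[0.15,-1,0],[0,0,0]],[[0.15,-1,0],[0,0,0]],[[0.15,-1,0],[0,0,0]],[[0.15,-1,0],[0,0,0]],[[0.15,-1,0],[0,0,0]],[[0.15,-1,0],[0,0,0]]]}'
python3 -m crank '{"steps":[[[0.2,-1,0],[0,0,0]],[[0.2,-1,0],[0,0,0]],[[0.2,-1,0],[0,0,0]],[[0.2,-0.8,0],[0,0,0]],[[0.15,-0.5,0],[0,0,0]],[[0.15,-0.3,0],[0,0,0]],[[0,0,0],[0,0,0]],[[0,0,0],[0,0,0]]]}'
python3 - <<'E'
from h import *
w=snap('wrist','w6');c=snap('scene','scene6')
p=monitor.read_state()['ee_pos']
for n,x in(('w',w),('sc',c)):
    z=x['z_map'];P=cloud(x);im=x['pixels'].astype(int)
    m=(np.abs(P[...,0]-.551)<.09)&(np.abs(P[...,1]+.42)<.09)&(P[...,2]>.006)&(P[...,2]<.024)
    q=P[m]; print(n,len(q),cv2.minAreaRect(q[:,:2].astype(np.float32)))
for x,n in((load('scene0'),'sc0'),(load('side0'),'sd0')):
    P=cloud(x); m=(np.abs(P[...,0]-.551)<.09)&(np.abs(P[...,1]+.42)<.09)&(P[...,2]>.006)&(P[...,2]<.024)
    q=P[m]; print(n,len(q),cv2.minAreaRect(q[:,:2].astype(np.float32)))
cv2.imwrite('pics/v6.png',np.vstack([w['pixels'][::2,::2],c['pixels'][150:360,60:340]]))
E
```

```text
time: 17.78
ee_pos: [0.4884, -0.0277, 0.1431]
eef_rot: [0.924, 0.383, -0.001, -0.001]
ft_force: [1.0, 0.1, -1.3]
width: 0.0626
grip_force: 14.9
time: 18.62
ee_pos: [0.526, -0.2773, 0.1426]
eef_rot: [0.924, 0.383, -0.001, -0.001]
ft_force: [0.9, 0.3, -0.8]
width: 0.0623
grip_force: 14.9
time: 19.28
ee_pos: [0.5543, -0.3903, 0.1433]
eef_rot: [0.924, 0.383, -0.0, -0.001]
ft_force: [-0.1, 0.2, -0.8]
width: 0.0622
grip_force: 14.9
w 4762 ((0.5519304275512695, -0.42186856269836426), (0.10462185740470886, 0.1092091053724289), 14.245445251464844)
sc 1403 ((0.5418256521224976, -0.4146336317062378), (0.13863804936408997, 0.13891944289207458), 5.89585018157959)
sc0 1565 ((0.552902340888977, -0.4187620282173157), (0.14100082218647003, 0.1755407601594925), 86.50751495361328)
sd0 801 ((0.554408073425293, -0.41402387619018555), (0.16227903962135315, 0.16792409121990204), 89.21619415283203)
```

View pics/v6.png

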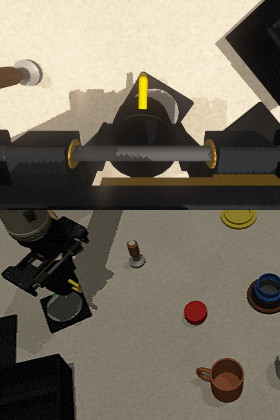

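The cup is held level with the scale's pan just ahead of it, and the tamper is clear. I'll measure the pan itself and the nearby black box.

Run:
```python
from h import *
for n in('scene0','side0'):
    x=load(n);P=cloud(x);im=x['pixels'].astype(int)
    m=(np.hypot(P[...,0]-.552,P[...,1]+.42)<.065)&(P[...,2]>.008)&(P[...,2]<.026)&(im.min(-1)>60)
    q=P[m][:,:2].astype(np.float32);print(n,len(q),cv2.fitEllipse(cv2.convexHull(q)),np.median(P[m][:,2]))
    m=(np.abs(P[...,0]-.62)<.25)&(np.abs(P[...,1]+.52)<.2)&(P[...,2]>.03)&(P[...,2]<.3);q=P[m]
    print('box',q.min(0),q.max(0), np.min(np.hypot(q[:,0]-.552,q[:,1]+.42)))
    print(np.histogram(q[:,2],6))
```

```text
scene0 834 ((0.5447853207588196, -0.41728320717811584), (0.10131317377090454, 0.11062932759523392), 147.00181579589844) 0.01820013017082195
box [ 0.72301452 -0.58601628  0.03005869] [ 0.86999741 -0.41411162  0.10495905] 0.17354702217330728
(array([ 339,  391,  382,  431,  799, 1139]), array([0.03005869, 0.04254209, 0.05502548, 0.06750887, 0.07999226,
       0.09247565, 0.10495905]))
side0 482 ((0.5586830973625183, -0.4237404465675354), (0.10836376249790192, 0.12183517962694168), 160.11154174804688) 0.018917711708020202
box [ 0.71912968 -0.59046369  0.03003208] [ 0.86999044 -0.40509466  0.10681458] 0.16769021635431472
(array([255, 280, 292, 340, 489, 371]), array([0.03003208, 0.04282916, 0.05562624, 0.06842333, 0.08122041,
       0.09401749, 0.10681458]))
```

```bash
python3 -m crank '{"steps":[[[-0.05,-0.6,0],[0,0,0]],[[-0.05,-0.6,-0.3],[0,0,0]],[[0,0,-0.8],[0,0,0]],[[0,0,-1],[0,0,0]],[[0,0,-0.6],[0,0,0]],[[0,0,-0.4],[0,0,0]],[[0,0,-0.3],[0,0,0]],[[0,0,-0.2],[0,0,0]],[[0,0,0],[0,0,0]],[[0,0,0],[0,0,0]]]}'
python3 -m crank '{"steps":[[[0,0,-0.06],[0,0,0]],[[0,0,-0.06],[0,0,0]],[[0,0,-0.06],[0,0,0]],[[0,0,0],[0,0,0]],[[0,0,0],[0,0,0]]]}'
```

```text
time: 20.22
ee_pos: [0.5523, -0.4216, 0.0553]
eef_rot: [0.924, 0.383, 0.0, 0.0]
ft_force: [-0.4, -0.0, -1.7]
width: 0.0624
grip_force: 14.9
time: 20.63
ee_pos: [0.5519, -0.4214, 0.0501]
eef_rot: [0.924, 0.383, 0.0, 0.0]
ft_force: [-0.1, 0.2, -1.0]
width: 0.0623
grip_force: 14.9
```

```bash
python3 -m crank '{"steps":[[[0,0,-0.06],[0,0,0]],[[0,0,-0.04],[0,0,0]],[[0,0,0],[0,0,0]],[[0,0,0],[0,0,0]]]}'
python3 -m crank '{"steps":[[[0,0,-0.04],[0,0,0]],[[0,0,-0.03],[0,0,0]],[[0,0,0],[0,0,0]],[[0,0,0],[0,0,0]]]}'
```

```text
time: 20.97
ee_pos: [0.5518, -0.4213, 0.0474]
eef_rot: [0.924, 0.383, -0.0, -0.0]
ft_force: [0.0, -0.5, -1.8]
width: 0.0623
grip_force: 14.9
time: 21.3
ee_pos: [0.5519, -0.4214, 0.0458]
eef_rot: [0.924, 0.383, -0.0, -0.0]
ft_force: [0.1, -1.0, -1.6]
width: 0.0627
grip_force: 14.9
```

```bash
python3 -m crank '{"steps":[[[0,0,-0.04],[0,0,0]],[[0,0,0],[0,0,0]],[[0,0,0],[0,0,0]]]}'
```

```text
time: 21.55
ee_pos: [0.552, -0.4215, 0.0456]
eef_rot: [0.924, 0.383, 0.0, 0.0]
ft_force: [-2.7, 1.7, 6.7]
width: 0.0625
grip_force: 14.9
```

```bash
python3 -m crank '{"steps":[[[0,0,0],[0,0,0]],[[0,0,0],[0,0,0]],[[0,0,0],[0,0,0]],[[0,0,0],[0,0,0]],[[0,0,0],[0,0,0]],[[0,0,0.4],[0,0,0]],[[0,0,0.8],[0,0,0]],[[0,0,1],[0,0,0]],[[0,0,1],[0,0,0]],[[0,0,1],[0,0,0]]]}' 87
python3 -m crank '{"steps":[[[-0.2,0.4,1],[0,0,0]],[[-0.5,1,0],[0,0,0]],[[-0.5,1,0],[0,0,0]],[[-0.5,1,0],[0,0,0]],[[-0.5,1,0],[0,0,0]],[[-0.5,1,0],[0,0,0]],[[-0.5,1,0],[0,0,0]],[[-0.5,1,0],[0,0,0]],[[-0.54,0.75,0],[0,0,0]],[[0,0,0],[0,0,0]]]}'
python3 - <<'E'
from h import *
w=snap('wrist','w7');d=snap('side','side7');c=snap('scene','scene7')
for n,x in(('w',w),('sd',d),('sc',c)):
  for k,a in dict(foot=((.446,-.2177),.04,.009,.016),top=((.446,-.2177),.04,.07,.095),cup=((.552,-.4215),.036,.072,.082)).items():
    try: print(n,k,*top(x,*a))
    except Exception as e: print(n,k,'-')
cv2.imwrite('pics/v7.png',np.vstack([w['pixels'][::2,::2],c['pixels'][150:360,60:340]]))
print(monitor.read_state()['ee_pos'],monitor.read_state()['joint_positions'])
E
```

```text
time: 22.38
ee_pos: [0.5519, -0.4213, 0.1518]
eef_rot: [0.924, 0.383, 0.0, 0.0]
ft_force: [0.4, 0.0, -0.3]
width: 0.0869
grip_force: 0.0
time: 23.22
ee_pos: [0.4447, -0.2139, 0.1758]
eef_rot: [0.923, 0.384, -0.0, 0.0]
ft_force: [-0.1, 0.5, -0.1]
width: 0.0872
grip_force: 0.0
w foot [ 0.4456 -0.2181  0.0227] 33 0.0002 0.0127
w top [ 0.4457 -0.218   0.0142] 36 0.0003 0.0869
w cup [ 0.5506 -0.4211  0.0324] 20 0.0005 0.0757
sd foot [ 0.446  -0.2162  0.0223] 28 0.0019 0.0138
sd top [ 0.4451 -0.2145  0.0138] 23 0.0016 0.0844
sd cup [ 0.5409 -0.4149  0.0208] 14 0.0026 0.0766
sc foot [ 0.4464 -0.2179  0.0217] 30 0.0022 0.0137
sc top [ 0.4474 -0.2172  0.0135] 29 0.0013 0.0852
sc cup [ 0.5522 -0.4208  0.0316] 36 0.0008 0.0764
[ 0.44617352 -0.218207    0.17566015] [ 0.98537197  0.13373092 -0.66349573  1.82801601  0.08905276  1.20783811
 -0.49118486]
```

View pics/v7.png

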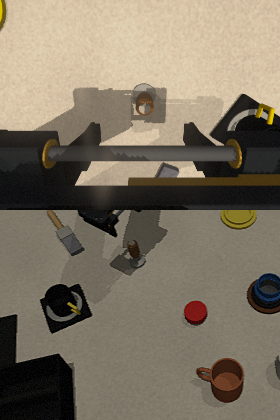

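The cup stands centred on the pan and the tamper is directly below the gripper. I'll grasp the tamper's handle.

```bash
python3 -m crank '{"steps":[[[0,0,-0.5],[0,0,0]],[[0,0,-1],[0,0,0]],[[0,0,-1],[0,0,0]],[[0,0,-0.9],[0,0,0]],[[0,0,-0.6],[0,0,0]],[[0,0,-0.4],[0,0,0]],[[0,0,-0.3],[0,0,0]],[[0,0,0],[0,0,0]],[[0,0,0],[0,0,0]]]}'
python3 -m crank '{"steps":[[[0,0,0],[0,0,0]],[[0,0,0],[0,0,0]],[[0,0,0],[0,0,0]],[[0,0,0],[0,0,0]],[[0,0,0],[0,0,0]],[[0,0,0],[0,0,0]],[[0,0,0],[0,0,0]],[[0,0,0],[0,0,0]],[[0,0,0],[0,0,0]],[[0,0,0],[0,0,0]]]}' 20 25
```

```text
time: 24.12
ee_pos: [0.4463, -0.2179, 0.0577]
eef_rot: [0.924, 0.382, 0.0, 0.0]
ft_force: [-0.1, 0.2, 0.0]
width: 0.0871
grip_force: 0.0
time: 24.95
ee_pos: [0.4459, -0.2176, 0.0573]
eef_rot: [0.924, 0.383, 0.0, 0.0]
ft_force: [0.3, 0.6, 2.0]
width: 0.0287
grip_force: 18.0
```

```bash
python3 -m crank '{"steps":[[[0,0,0.3],[0,0,0]],[[0,0,0.6],[0,0,0]],[[0,0,0.9],[0,0,0]],[[0,0,0.9],[0,0,0]],[[0,0,0.9],[0,0,0]],[[0.2,0.3,0.6],[0,0,0]],[[0.4,0.7,0],[0,0,0]],[[0.6,1,0],[0,0,0]],[[0.6,1,0],[0,0,0]],[[0.6,1,0],[0,0,0]]]}'
python3 -m crank '{"steps":[[[0.6,1,0],[0,0,0]],[[0.6,1,0],[0,0,0]],[[0.6,1,0],[0,0,0]],[[0.6,1,0],[0,0,0]],[[0.6,1,0],[0,0,0]],[[0.6,1,0],[0,0,0]],[[0.6,1,0],[0,0,0]],[[0.6,1,0],[0,0,0]],[[0.6,0.7,0],[0,0,0]],[[0.4,0.3,0],[0,0,0]]]}'
python3 -m crank '{"steps":[[[0.4,0,0],[0,0,0]],[[0.2,0,0],[0,0,0]],[[0.04,0.05,0],[0,0,0]],[[0,0,0],[0,0,0]],[[0,0,0],[0,0,0]]]}'
python3 - <<'E'
from h import *
w=snap('wrist','w8');d=snap('side','side8');c=snap('scene','scene8')
print(monitor.read_state()['ee_pos'])
for n,x in(('w',w),('sd',d),('sc',c)):
  P=cloud(x)
  for k,a in dict(foot=((.6469,.1085),.04,.095,.125),funnel=((.6469,.1085),.045,.058,.07)).items():
    try: print(n,k,*top(x,*a))
    except Exception as e: print(n,k,'-')
cv2.imwrite('pics/v8.png',np.vstack([w['pixels'][::2,::2],d['pixels'][90:300,100:380]]))
E
```

```text
time: 25.78
ee_pos: [0.5062, -0.1167, 0.1629]
eef_rot: [0.924, 0.382, 0.0, 0.0]
ft_force: [-0.0, -0.6, -2.6]
width: 0.0286
grip_force: 25.0
time: 26.62
ee_pos: [0.6511, 0.1112, 0.1625]
eef_rot: [0.923, 0.384, 0.0, -0.001]
ft_force: [-0.5, 0.2, -1.9]
width: 0.0283
grip_force: 25.0
time: 27.03
ee_pos: [0.6664, 0.1082, 0.1624]
eef_rot: [0.924, 0.382, -0.0, 0.0]
ft_force: [-0.8, -0.2, -2.4]
width: 0.0282
grip_force: 25.0
[0.66656976 0.10820407 0.16255872]
w foot [0.6658 0.1081 0.0224] 27 0.0006 0.1179
w funnel [0.647  0.1091 0.0324] 24 0.0005 0.0625
sd foot [0.6643 0.1104 0.0215] 31 0.0021 0.1185
sd funnel [0.6472 0.1101 0.0327] 36 0.0014 0.0626
sc foot [0.6647 0.1071 0.0226] 23 0.001 0.1179
sc funnel [0.6485 0.108  0.0321] 24 0.0009 0.0627
```

View pics/v8.png

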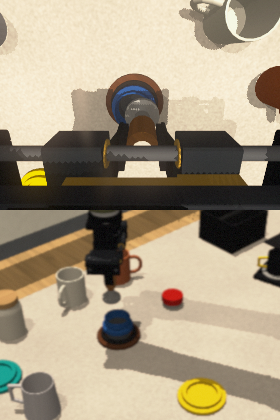

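The tamper hangs vertical, 19 mm too far in +x. I'll shift it back, then start down.

```bash
python3 -m crank '{"steps":[[[-0.4,0.03,0],[0,0,0]],[[-0.35,0,0],[0,0,0]],[[0,0,0],[0,0,0]],[[0,0,0],[0,0,0]],[[0,0,-0.4],[0,0,0]],[[0,0,-0.5],[0,0,0]],[[0,0,0],[0,0,0]],[[0,0,0],[0,0,0]],[[0,0,0],[0,0,0]]]}'
python3 - <<'E'
from h import *
w=snap('wrist','w9');c=snap('side','s9');print(monitor.read_state()['ee_pos'])
for x in(w,c): 
  for a in(((.647,.1089),.026,.08,.098),((.647,.1089),.045,.058,.067,.033)):
    try: print(*top(x,*a))
    except Exception as e: print('-')
E
```

```text
time: 27.93
ee_pos: [0.6481, 0.1094, 0.1394]
eef_rot: [0.924, 0.383, -0.0, -0.0]
ft_force: [-0.1, 0.1, -1.2]
width: 0.028
grip_force: 25.0
[0.64836682 0.1095481  0.14009332]
[0.6478 0.1092 0.0227] 27 0.0001 0.0946
[0.6468 0.1088 0.033 ] 27 0.0003 0.0626
[0.6478 0.1105 0.0222] 30 0.0019 0.0949
[0.6466 0.111  0.033 ] 28 0.0011 0.0624
```

```bash
python3 -m crank '{"steps":[[[-0.04,-0.01,-0.3],[0,0,0]],[[0,0,-0.5],[0,0,0]],[[0,0,-0.5],[0,0,0]],[[0,0,-0.4],[0,0,0]],[[0,0,-0.4],[0,0,0]],[[0,0,-0.3],[0,0,0]],[[0,0,-0.2],[0,0,0]],[[0,0,0],[0,0,0]],[[0,0,0],[0,0,0]]]}'
```

```text
time: 28.78
ee_pos: [0.6472, 0.1092, 0.0748]
eef_rot: [0.924, 0.383, 0.0, -0.0]
ft_force: [-0.5, -0.1, -2.0]
width: 0.0281
grip_force: 25.0
```

```bash
python3 -m crank '{"steps":[[[0,0,-0.06],[0,0,0]],[[0,0,-0.06],[0,0,0]],[[0,0,0],[0,0,0]],[[0,0,0],[0,0,0]]]}'
python3 -m crank '{"steps":[[[0,0,-0.03],[0,0,0]],[[0,0,0],[0,0,0]],[[0,0,0],[0,0,0]]]}'
```

```text
time: 29.12
ee_pos: [0.6472, 0.1091, 0.072]
eef_rot: [0.924, 0.383, 0.0, 0.0]
ft_force: [-1.0, -0.8, -1.5]
width: 0.0281
grip_force: 25.0
time: 29.37
ee_pos: [0.6471, 0.1091, 0.0711]
eef_rot: [0.924, 0.383, 0.0, 0.0]
ft_force: [0.5, -0.5, -1.8]
width: 0.0284
grip_force: 25.0
```

```bash
python3 -m crank '{"steps":[[[0,0,-0.03],[0,0,0]],[[0,0,0],[0,0,0]],[[0,0,0],[0,0,0]]]}'
python3 -m crank '{"steps":[[[0,0,0],[0,0,0]],[[0,0,0],[0,0,0]],[[0,0,0],[0,0,0]],[[0,0,0],[0,0,0]],[[0,0,0],[0,0,0]],[[0,0,0],[0,0,0]]]}' 70
```

```text
time: 29.62
ee_pos: [0.6472, 0.1092, 0.0704]
eef_rot: [0.924, 0.383, 0.0, 0.0]
ft_force: [0.1, 0.1, -0.7]
width: 0.0283
grip_force: 25.0
time: 30.12
ee_pos: [0.6471, 0.1091, 0.0704]
eef_rot: [0.924, 0.383, 0.0, 0.0]
ft_force: [0.3, 0.4, 0.2]
width: 0.0601
grip_force: 0.0
```

```bash
python3 -m crank '{"steps":[[[0,0,0.4],[0,0,0]],[[0,0,0.8],[0,0,0]],[[0,0,1],[0,0,0]],[[0,0,1],[0,0,0]],[[0,0,1],[0,0,0]],[[-0.6,-0.6,0.5],[0,0,0]],[[-1,-1,0],[0,0,0]],[[-1,-1,0],[0,0,0]],[[-0.6,-0.6,0],[0,0,0]],[[0,0,0],[0,0,0]]]}'
python3 - <<'E'
from h import *
c=snap('scene','sc10');d=snap('side','sd10')
for n,x in(('sc',c),('sd',d)):
  for k,a in dict(tamper=((.647,.109),.03,.09,.11),funnel=((.647,.109),.045,.058,.068),cup=((.552,-.4215),.036,.072,.082),lev=((.658,-.091),.05,.026,.04)).items():
    try: print(n,k,*top(x,*a))
    except Exception as e: print(n,k,'-')
  q=cloud(x).reshape(-1,3);m=(np.hypot(q[:,0]-.647,q[:,1]-.109)<.03)&(q[:,2]<.13)&(q[:,2]>.07);print(q[m][:,2].max())
cv2.imwrite('pics/v10.png',np.hstack([c['pixels'][130:340,80:430],d['pixels'][130:340,150:430]]))
E
```

```text
time: 30.95
ee_pos: [0.5652, 0.025, 0.1887]
eef_rot: [0.925, 0.381, -0.001, 0.002]
ft_force: [-0.1, 0.1, 0.5]
width: 0.0701
grip_force: 0.0
sc tamper [0.648  0.1084 0.0132] 28 0.0014 0.1005
sc funnel [0.6476 0.1086 0.0325] 35 0.001 0.0627
sc cup [ 0.5521 -0.4209  0.0318] 36 0.0006 0.0762
sc lev [ 0.6588 -0.0922  0.029 ] 36 0.0008 0.0319
0.1063272041975325
sd tamper [0.6464 0.1112 0.0133] 26 0.0019 0.0998
sd funnel [0.6463 0.1106 0.0327] 32 0.0013 0.063
sd cup [ 0.5525 -0.4199  0.0325] 33 0.0017 0.0761
sd lev [ 0.6582 -0.0899  0.0292] 36 0.003 0.0325
0.1074867281267251
```

View pics/v10.png

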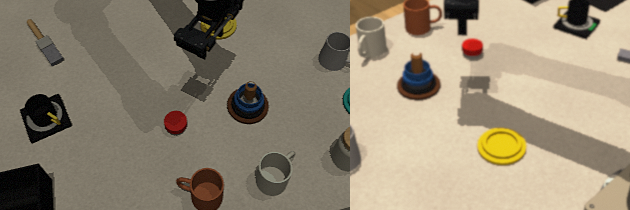

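The tamper stands upright through the funnel with its top at about 105 mm, the funnel is level and the cup is centred on the pan. I'll hand in.

```bash
python3 -m crank '{"steps":[[[0,0,0],[0,0,0]],[[0,0,0],[0,0,0]],[[0,0,0],[0,0,0]]]}' >/dev/null; python3 -c "
from h import *
print(ticket.close_job())"
```

```text
the job is handed in; nothing more can be done
None
```

I handed the job in at about 31 s: basket in the stand's ring, funnel on its rim, tamper through it on the basket's floor, and cup upright on the scale's pan, all released; the final pictures show them centred and the leveler unmoved, but no verdict came back.

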